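# Pack the food, snap the tub shut and scan it in

### The arm

A 6-joint arm with a two-finger parallel gripper is mounted at the origin on a cart in front of the work surface, level with it; the furniture and walls round the work are solid. World frame = base frame: x ahead of the robot, y to its left, z up, the work surface at z = 0. Lengths are in mm, angles in rad, forces in N, time in s.
With the tool pointing down it reaches from about 400 to 925 mm from the base axis. Payload 12.5 kg.
Tool frame: the origin (TCP) lies between the finger pads; the fingertips stand 11 mm ahead of it and the grasp point (between the pads) lies 8 mm behind it (env.tip_extent is the distance from the TCP to the fingertips, in mm); x points along the fingers, z is the direction in which the jaws open and shut, and the axes are right-handed (so a half turn about x gives the same grasp; the last joint's range is limited). The gripper opens to 95 mm and grips with 3 to 60 N. Pads are 20 mm wide; open, the fingers measure 119 mm over their backs; the gripper's body (75 mm by 180 mm) begins 59 mm behind the grasp point.
Start: joints at [1.182, 0.491, 1.559, -0, 1.092, -0.106], TCP at [174.386, 600.196, 225.661] pointing down, gripper open.
Joint ranges: [-3.1, 3.1], [-0.84, 2.19], [0.05, 2.79], [-1.13, 4.28], [0.06, 2.93], [-2.69, 2.69]. Speed limits (rad/s): [2.22, 2.22, 2.79, 3.14, 3.14, 3.14].

### API

Orientations are given as [roll, pitch, yaw] about the fixed x, y, z axes, in that order (R = Rz(yaw) Ry(pitch) Rx(roll)).
In Python, from cell import status, imaging, env gives the robot as it stands. The module is installed in compiled form; this text tells all that it offers.
- The arm moves only by the tool apply_moves, never from a script. Its argument "increments" is a list of rows, each a list of 5 numbers: the closure, from 0 (fully open) to 1 (shut), then the shift along the tool's x, y, z in mm, then the turn about the tool's x in degrees. A call has 1 to 10 rows; each row shifts and turns the commanded pose from where the row before left it, along the tool's axes as they then stand; what a row does not reach is not made up. A row lasts 1/10 s, in which the tool goes at most 50 mm and 8.59 degrees, less where a joint would pass 70% of its speed; a pose out of reach is approached as far as the arm can. A call with a gripper value outside its range is refused whole. The fingers move at their own pace and stop on an object; the grip force is fixed at half the most. Time passes only in rows, so rows that do not move let the fingers close. It gives the time, the measured TCP pose, the force and the opening at its end, in the units of the state.
- status.state(): the state, without advancing time (a new reading comes with each control period).
- imaging.read_camera(name): name is "side" or "top"; returns a dict with "pixels" (400x640x3 uint8, red, green, blue), "fovy" (degrees; the focal length in pixels is half the picture's height over the tangent of half this angle, whatever the lens; pixels are square), "cx", "cy" (the principal point, pixels), "R" (3x3) and "t" (3): a world point X has camera coordinates R X + t. Camera axes: x right, y down, z forward; pixel columns grow to the right and rows downward; lengths in mm; the calibration is good to about 2 mm. A picture is of the moment at which its call begins. There is no depth.
- env.job_done(): hands the job in, once; it reports no verdict.
The state is a dict: "t": time; "joints": joint angles; "qvel": joint speeds; "tau": joint torques, N m; "eef_pos": TCP position; "tcp_rot": TCP orientation; "ft_force": force on the tool from outside, world axes, zero at the start; "moment": the same for the moment, N m; "opening": opening from 0.0 (shut) to 1.0 (fully open).
Only numpy, scipy, OpenCV 4.12 (cv2) and the standard library are available. Lean on these libraries where they do the work, as an engineer would, in place of code of your own. Each camera call takes 0.05 s, during which the arm holds its last target. There are 200 camera calls.

### The job

Pack every lemon, tomato and garlic bulb on the counter into the open storage tub, then put the lid on the tub and press it down until it snaps fully home, flush and level all round. Then take the scanner from its dock, hold it upright and still about 7 cm straight above the striped label on the lid for two seconds, and stand it back in its dock. Leave the onion, the tin and the mug alone.

Things in the scene. Friction and masses are not known exactly. Their poses are not given: they have to be found in the camera images.
- tub: Open rectangular white plastic storage tub, loose, 0.5 kg, 228 (x) x 178 (y) x 85 mm high, walls and floor 4 mm thick (inside 220 x 170 mm, floor 4 mm up). Origin: centre of its underside; x along its long side, z up.
- rim (a point): Centre of the tub's mouth, 85 mm above its underside. Four small round sprung nubs stick 3.5 mm inward from the long walls, at the tub's x = -65 and +65 mm, 6 mm below the rim: a lid only laid on rests on them about 11 mm too high and must be pushed past them (12 to 20 N in all, slowly, on the middle of the lid); then they hold it down.
- lid: Grey plastic lid, loose, 0.12 kg, right way up: flange 232 (x) x 182 (y) x 5 mm over a round-edged plug frame 217 x 167 mm, 15 mm deep, that enters the tub with 1.5 mm play. Fits either way round. Origin: centre of the plug's foot, flange top at z = 20 mm; x along its long side, z up. Home, flange on the rim: 70 mm above the tub's origin; laid on and not pressed: about 81 mm.
- bar (a point): Middle of the top of the lid's grip bar, 44 mm above the lid's origin. The bar stands in the middle of the lid, 70 mm long along the lid's x, 18 mm thick along its y, 24 mm high above the flange.
- label (a point): Centre of the striped paper label (34 x 52 mm) on the lid's top face, 80 mm from the lid's centre along its -x (the end nearer the tub at the start), 20 mm above its origin.
- scanner: Hand scanner, loose, 0.16 kg, 82 mm tall, standing upright in its dock: a round grey head (56 mm diameter, 22 mm high, tapering to the grip) below a black upright grip 34 (x) x 24 (y) mm, from 22 to 82 mm above its underside. Origin: centre of the underside; z up.
- window (a point): Middle of the scanner's window, at the centre of its underside (the scanner's origin); it looks straight down, along the scanner's -z.
- dock: Fixed round black dock of the scanner, 84 mm across and 12 mm high, with a round recess 68 mm across whose floor is 6 mm above the counter. Origin: centre of its underside. The docked scanner's origin is 6 mm above it.
- lemon_mid (a point): Middle of the lemon (78 x 55 x 56 mm), may roll. Its x axis runs along the lemon's length; the middle is 28 mm above the counter as it lies. May be absent.
- tomato_a_mid (a point): Middle of a tomato (about 57 mm across, 62 mm with its stalk), 28 mm above its underside; may be absent.
- tomato_b_mid (a point): Middle of another such tomato, 28 mm above its underside; may be absent.
- garlic_mid (a point): Middle of the garlic bulb (60 x 57 x 58 mm with its tip), 25 mm above its underside; may be absent.
- onion: Onion, 83 mm across, 94 mm high, at the back; to be left alone. Origin: underside.
- tin: Low round food tin, 86 mm across, 40 mm high, near the front right; to be left alone. Origin: underside.
- mug: Mug, 78 mm across, 93 mm high, at the back; to be left alone. Origin: underside. Above it a wall shelf overhangs the back of the counter: from 0.64 m ahead of the robot, from 0.42 m above the counter up.

How it is judged (in metres and radians):
On the way, in this order (a step that is already met when the one before it is completed fails the run):
1. every lemon, tomato and garlic bulb lies inside the tub (x of lemon_mid in the frame of tub between -0.11 and 0.11 m and y of lemon_mid in the frame of tub between -0.085 and 0.085 m and z of lemon_mid in the frame of tub between 0 and 0.065 m and x of tomato_a_mid in the frame of tub between -0.11 and 0.11 m and y of tomato_a_mid in the frame of tub between -0.085 and 0.085 m and z of tomato_a_mid in the frame of tub between 0 and 0.065 m and x of garlic_mid in the frame of tub between -0.11 and 0.11 m and y of garlic_mid in the frame of tub between -0.085 and 0.085 m and z of garlic_mid in the frame of tub between 0 and 0.065 m and x of tomato_b_mid in the frame of tub between -0.11 and 0.11 m and y of tomato_b_mid in the frame of tub between -0.085 and 0.085 m and z of tomato_b_mid in the frame of tub between 0 and 0.065 m), for 0.2 s.
2. the lid is pressed home on the tub, level (z of lid in the frame of tub between 0.066 and 0.0735 m and angle between the z axis of lid and the z axis of tub, either way round below 0.03 rad and horizontal distance between lid and tub below 0.006 m and angle between lid's own z axis and vertical below 0.05 rad), for 0.3 s.
3. the scanner is held upright and still 35 to 120 mm straight above the label for a second (all of step 2 and x of window in the frame of label between -0.017 and 0.017 m and y of window in the frame of label between -0.017 and 0.017 m and z of window in the frame of label between 0.035 and 0.12 m and angle between scanner's own z axis and vertical below 0.2 rad and linear speed of scanner below 0.03 m/s and angular speed of scanner below 0.2 rad/s), for 1 s.
At the end, for the whole second after the job is handed in: All the food is inside the tub; the lid is home on the tub (origin within 3.5 mm of 70 mm above the tub's, level with it to 0.03 rad); the scanner stands upright in its dock, down on the dock's floor; all is released and at rest (all of step 1 and all of step 2 and horizontal distance between scanner and dock below 0.009 m and angle between scanner's own z axis and vertical below 0.06 rad and z of scanner in the frame of dock below 0.0095 m and linear speed of each of tub, lid, scanner below 0.02 m/s and angle between tub's own z axis and vertical below 0.05 rad); the robot touches nothing.
It fails at once if the onion is moved by more than 50 mm (distance of onion from where it was at the start of the episode above 0.05 m).
It fails at once if the tin is moved by more than 50 mm (distance of tin from where it was at the start of the episode above 0.05 m).
It fails at once if the mug is moved by more than 50 mm (distance of mug from where it was at the start of the episode above 0.05 m).
Of lemon, tomato_a, garlic, tomato_b only 3 to 4 are there at a start; the rules pass over those that are not, and their reading is None.
At some moment in a run one of lemon, tomato_a, garlic, tomato_b, lid may be knocked a few centimetres aside while the robot is not near it.
It also fails if it takes over 184 s, if anything falls off the work surface, if the arm or the gripper's body presses on something with over 40 N, if the wrist force passes 120 N, or if a joint passes its speed limit or range.

## Working session

There is one attempt and no reset: what is moved stays moved. The work goes in short steps, Python scripts to look and compute and a tool call to move; the robot and the scene stay as the last step left them, time stands still between calls to the robot, and variables do not carry over. Pictures are saved under pics/ and viewed, about 12 in all and at most 16, crops included, and the job is handed in when it is done.

Besides the shell and the picture viewer there is one more tool, called after "Emit:" as a command line: name --pt "numbers of a row" for each row, then --argument value for the rest. apply_moves: Moves the arm, as the interface text tells. Its arguments: {"type":"object","properties":{"increments":{"type":"array"}},"required":["increments"]}

```bash
mkdir -p pics
cat > h.py <<'E'
import numpy as np, cv2
from cell import status, imaging, env
def grab(n,f=None):
    c=imaging.read_camera(n)
    if f: cv2.imwrite('pics/'+f,np.ascontiguousarray(c['pixels'][:,:,::-1]))
    return c
def foc(c): return 200/np.tan(np.radians(c['fovy'])/2)
def ray(c,u,v,z):
    R=np.array(c['R']);t=np.array(c['t']);o=-R.T@t
    d=R.T@np.array([(u-c['cx'])/foc(c),(v-c['cy'])/foc(c),1]);return (o+d*(z-o[2])/d[2]).round(1)
def proj(c,X):
    p=np.array(c['R'])@np.array(X,float)+np.array(c['t']);return (p[:2]/p[2]*foc(c)+[c['cx'],c['cy']]).round(1)
def tri(c1,p1,c2,p2):
    A=[];b=[]
    for c,p in((c1,p1),(c2,p2)):
        R=np.array(c['R']);o=-R.T@np.array(c['t']);d=R.T@np.array([(p[0]-c['cx'])/foc(c),(p[1]-c['cy'])/foc(c),1]);d/=np.linalg.norm(d)
        P=np.eye(3)-np.outer(d,d);A.append(P);b.append(P@o)
    return np.linalg.solve(sum(A),sum(b)).round(1)
E
python3 - <<'E'
from h import *
for n in('top','side'):
    c=grab(n,n+'0.png');R=np.array(c['R']);print(n,c['fovy'],c['cx'],c['cy'],(-R.T@np.array(c['t'])).round(),R.round(2).tolist(),[k for k in c])
print(status.state())
E
```

```text
top 54.48156279754882 324.2953237053436 195.95680567818815 [ 417.  -35. 1285.] [[0.02, -1.0, -0.01], [-0.99, -0.01, -0.12], [0.12, 0.01, -0.99]] ['pixels', 'fovy', 'cx', 'cy', 'R', 't']
side 42.061405066930185 316.4040058691611 201.14312526913494 [-1082.   572.  1013.] [[-0.37, -0.93, -0.02], [-0.44, 0.19, -0.88], [0.82, -0.32, -0.48]] ['pixels', 'fovy', 'cx', 'cy', 'R', 't']
{'t': 0.1, 'joints': array([ 1.18238076e+00,  4.91494450e-01,  1.55941883e+00, -4.06392576e-05,
        1.09169294e+00, -1.05569893e-01]), 'qvel': array([-1.53308208e-03, -2.43315348e-03, -2.21634453e-03, -5.99860323e-05,
       -1.07723295e-04,  3.99496624e-04]), 'tau': array([ 1.67118746e-03, -6.13620973e+01, -2.58605021e+01,  6.93774107e-02,
        4.69904719e-02, -4.44737418e-05]), 'eef_pos': array([174.31705218, 599.97182076, 225.11273716]), 'tcp_rot': array([ 3.07157008,  1.56978212, -1.92364582]), 'ft_force': array([-0.64378837,  0.57189683, -0.02488093]), 'moment': array([-0.01567441, -0.04713735,  0.01942119]), 'opening': 1.0004935367021386}
```

View pics/top0.png

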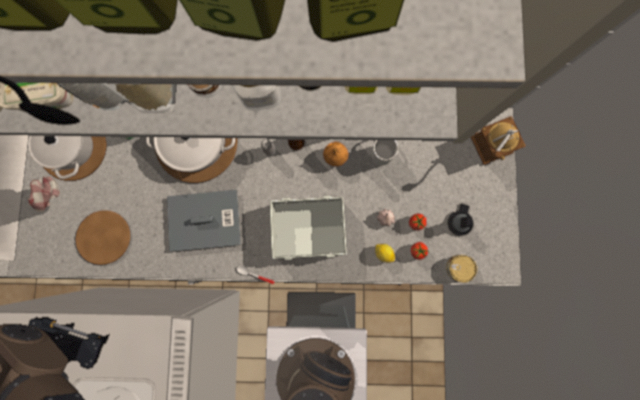

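View pics/side0.png

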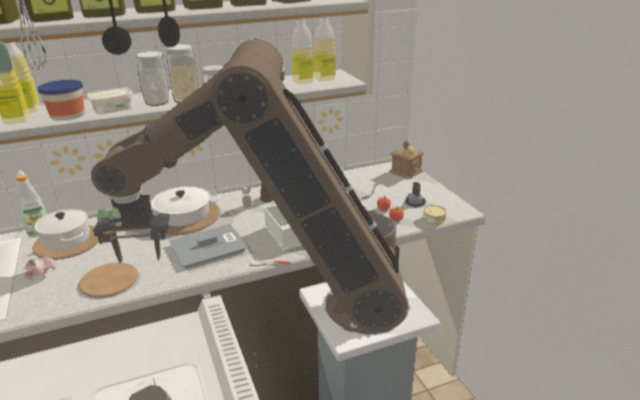

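The top view shows the lid at about (204,221) with its label facing right, and the tub at (308,228). The garlic is at (387,217), tomatoes at (418,222) and (420,251), the lemon at (386,254), the scanner at (461,221) and the tin at (462,268). All four foods are there.

```bash
cat >> h.py <<'E'
def blobs(c,box=None,show=True):
    hsv=cv2.cvtColor(np.ascontiguousarray(c['pixels']),cv2.COLOR_RGB2HSV);out={}
    H,S,V=[hsv[:,:,i].astype(int) for i in range(3)]
    ms={'red':((H<7)|(H>172))&(S>140)&(V>60),'yel':(H>20)&(H<34)&(S>150)&(V>90),'black':(V<70)}
    for k,m in ms.items():
        m=m.astype(np.uint8)
        if box: z=np.zeros_like(m);x0,y0,x1,y1=box;z[y0:y1,x0:x1]=1;m=m*z
        n,l,s,ce=cv2.connectedComponentsWithStats(m)
        out[k]=[(ce[i].round(1).tolist(),int(s[i,4]),s[i,:4].tolist()) for i in range(1,n) if s[i,4]>15]
    return out
E
python3 - <<'E'
from h import *
from scipy.spatial.transform import Rotation as Ro
c=grab('top');s=status.state();print(Ro.from_euler('xyz',s['tcp_rot']).as_matrix().round(3).tolist())
b=blobs(c,(355,190,490,285))
for k in b:
  for ce,a,bb in b[k]: print(k,ce,a,bb,ray(c,*ce,28))
p=np.ascontiguousarray(c['pixels'][:,:,::-1])
a=cv2.resize(p[180:290,355:490],None,fx=5.9,fy=5.4,interpolation=cv2.INTER_CUBIC)[:290*2]
a=cv2.resize(p[190:285,365:485],None,fx=6,fy=6,interpolation=cv2.INTER_CUBIC);cv2.imwrite('pics/food.png',a)
a=cv2.resize(p[180:280,160:355],None,fx=4,fy=4,interpolation=cv2.INTER_CUBIC);cv2.imwrite('pics/tub.png',a)
E
```

```text
[[-0.0, -0.96, 0.279], [-0.001, 0.279, 0.96], [-1.0, 0.0, -0.001]]
red [412.7, 222.3] 64 [409, 215, 9, 14] [ 491.9 -306.7   28. ]
red [424.1, 221.1] 22 [422, 217, 4, 9] [ 496.4 -343.5   28. ]
red [417.9, 249.6] 112 [411, 242, 17, 17] [ 404.9 -322.3   28. ]
yel [384.9, 252.7] 259 [376, 244, 19, 18] [ 393.4 -216.9   28. ]
black [460.0, 221.6] 514 [447, 204, 26, 32] [ 496.6 -458.9   28. ]
```

View pics/food.png

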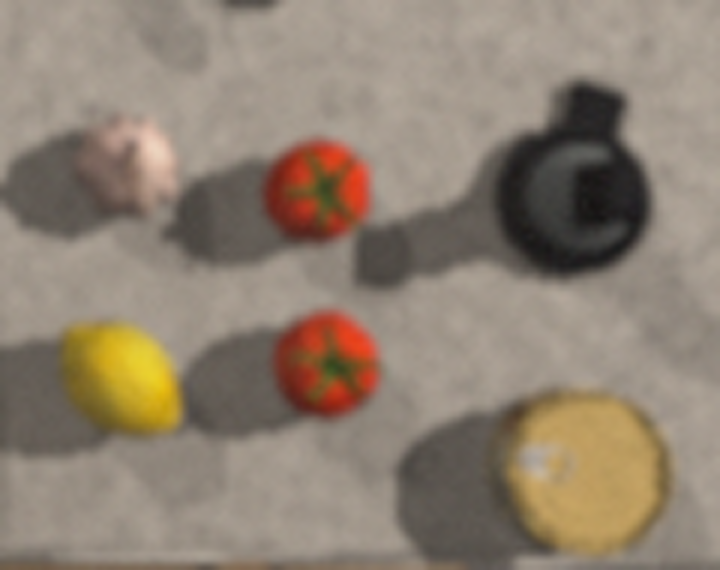

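View pics/tub.png

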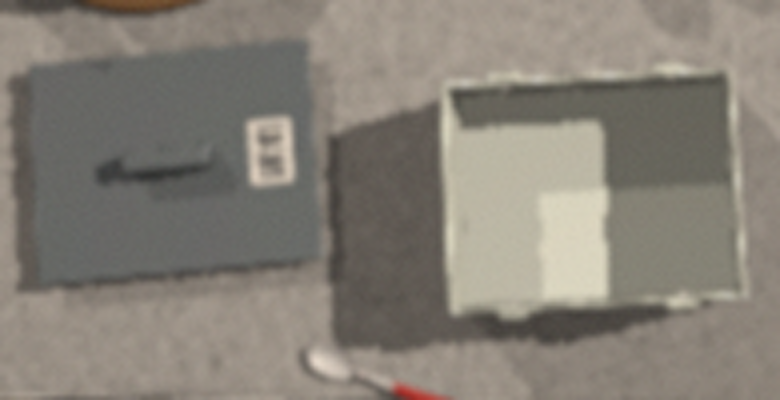

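Run:
```python
from h import *
c=grab('top');d=grab('side','side1.png')
f=lambda x,y:(365+x/6-.4,190+y/6-.4)
g=lambda x,y:(160+x/4-.4,180+y/4-.4)
for n,p,z in(('garlic',f(128,165),28),('tomA',f(318,190),28),('tomB',f(328,364),28),('lemon',f(122,380),28),('lemon e1',f(66,335),28),('lemon e2',f(178,425),28),('dock',f(574,196),12),('griptop',f(607,195),82),('tin',f(585,470),40)): print(n,ray(c,*p,z))
T=[ray(c,*g(*p),85)[:2] for p in((443,85),(735,72),(745,298),(452,313))]
L=[ray(c,*g(*p),20)[:2] for p in((32,66),(308,41),(320,262),(40,288))]
for Q in(T,L):
  Q=np.array(Q);v=(Q[1]+Q[2]-Q[0]-Q[3])/2;w=(Q[0]+Q[1]-Q[2]-Q[3])/2
  print(Q.mean(0),np.linalg.norm(v),np.degrees(np.arctan2(v[1],v[0])),np.linalg.norm(w),np.degrees(np.arctan2(w[1],w[0])))
print('label',ray(c,*g(270,151),20), 'bar ends',ray(c,*g(100,172),44),ray(c,*g(212,155),44))
p=np.ascontiguousarray(d['pixels'][:,:,::-1])
a=cv2.resize(p[170:240,350:460],None,fx=7,fy=7,interpolation=cv2.INTER_CUBIC);cv2.imwrite('pics/s1.png',a)
```

```text
garlic [ 507.4 -220.6   28. ]
tomA [ 495.5 -322.6   28. ]
tomB [ 402.9 -326.6   28. ]
lemon [ 392.6 -217.    28. ]
lemon e1 [ 415.9 -187.2   28. ]
lemon e2 [ 369.4 -246.6   28. ]
dock [ 495.4 -465.1   12. ]
griptop [ 491.9 -458.3   82. ]
tin [ 350.1 -457.5   40. ]
[467.9    27.825] 225.7034614267136 -86.36745139400828 174.74971387673276 3.6254196119961883
[487.825 373.6  ] 227.80511956494743 -83.86395407048539 181.45498753134348 5.7247317096961385
label [499.  296.3  20. ] bar ends [478.5 425.7  44. ] [493.6 336.5  44. ]
```

View pics/s1.png

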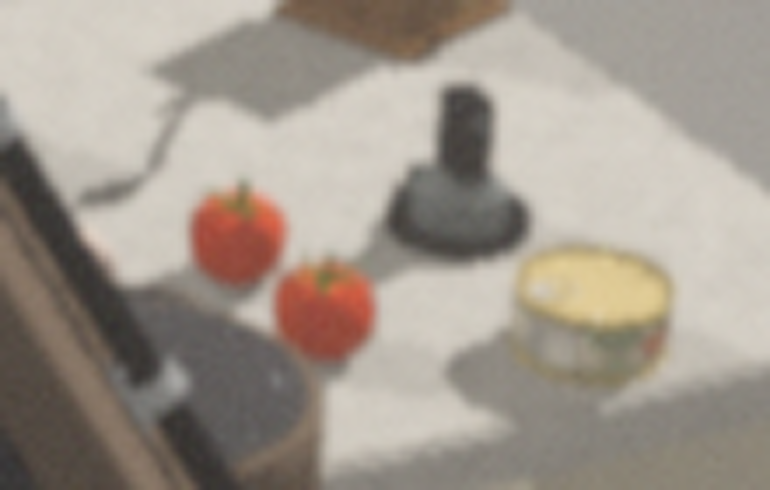

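The side crop shows the tomatoes, scanner and tin matching the top-view layout. I'll turn the jaws along the tub's long side and travel to above the garlic.

Emit:
apply_moves --pt "0 0 0 0 8" --pt "0 0 0 0 8" --pt "0 0 0 0 8" --pt "0 0 0 0 8" --pt "0 0 0 0 8" --pt "0 0 0 0 8" --pt "0 0 0 0 8" --pt "0 0 0 0 8" --pt "0 0 0 0 8" --pt "0 0 0 0 8"

```text
t: 1.25
eef_pos: [174.3, 600.2, 225.5]
tcp_rot: [-1.917, 1.571, -2.031]
ft_force: [0.5, -0.1, 0.3]
opening: 1.0
```

Emit:
apply_moves --pt "0 0 0 0 8" --pt "0 0 0 0 8" --pt "0 0 0 0 8" --pt "0 0 0 0 8" --pt "0 0 0 0 8" --pt "0 0 0 0 8" --pt "0 0 0 0 8" --pt "0 0 0 0 8" --pt "0 0 0 0 8" --pt "0 0 0 0 8"

```text
t: 2.25
eef_pos: [174.8, 599.9, 225.5]
tcp_rot: [-1.723, 1.57, 3.055]
ft_force: [0.4, -2.4, -0.1]
opening: 1.001
```

Emit:
apply_moves --pt "0 0 19 33 0" --pt "0 0 19 33 0" --pt "0 0 19 33 0" --pt "0 0 19 33 0" --pt "0 0 19 33 0" --pt "0 0 19 33 0" --pt "0 0 19 33 0"

```text
t: 2.95
eef_pos: [323.6, 377.1, 225.6]
tcp_rot: [-2.336, 1.57, 2.444]
ft_force: [0.4, 0.4, -0.4]
opening: 0.998
```

Emit:
apply_moves --pt "0 0 19 33 0" --pt "0 0 19 33 0" --pt "0 0 19 33 0" --pt "0 0 19 33 0" --pt "0 0 19 33 0" --pt "0 0 19 33 0" --pt "0 0 19 33 0"

```text
t: 3.65
eef_pos: [471.9, 155.4, 225.4]
tcp_rot: [-2.352, 1.57, 2.427]
ft_force: [0.9, 0.1, 0.5]
opening: 1.004
```

Emit:
apply_moves --pt "0 0 1.4 37 0" --pt "0 0 1.4 37 0" --pt "0 0 1.4 37 0" --pt "0 0 1.4 37 0" --pt "0 0 1.4 37 0" --pt "0 0 1.4 37 0" --pt "0 0 1.4 37 0" --pt "0 0 1.4 37 0" --pt "0 0 1.4 37 0" --pt "0 0 1.4 37 0"

```text
t: 4.65
eef_pos: [509.9, -212.9, 225.1]
tcp_rot: [-2.167, 1.57, 2.613]
ft_force: [-0.0, -0.3, 0.9]
opening: 0.999
```

Emit:
apply_moves --pt "0 0 0 0 0" --pt "0 0 0 0 0"

```text
t: 4.85
eef_pos: [509.7, -211.7, 224.8]
tcp_rot: [-2.257, 1.569, 2.521]
ft_force: [-0.6, 0.6, 0.2]
opening: 0.996
```

```bash
cat >> h.py <<'E'
from scipy.spatial.transform import Rotation as Ro
def plan(*pts):
    s=status.state();M=Ro.from_euler('xyz',s['tcp_rot']).as_matrix();p=np.array(s['eef_pos']);print('phi',np.degrees(np.arctan2(M[1,2],M[0,2])).round(2),p.round(1),'t',round(s['t'],1))
    f=np.arctan2(M[1,2],M[0,2])
    D=np.array([[0,0,-1],[-np.sin(f),np.cos(f),0],[np.cos(f),np.sin(f),0]])
    for q in pts:
        d=D@(np.array(q,float)-p);print(q,d.round(1),'rows@40:',np.ceil(np.linalg.norm(d)/40));p=np.array(q,float)
def tub(x,y,c=(467.9,27.8),a=93.6):
    a=np.radians(a);return [round(c[0]+x*np.cos(a)-y*np.sin(a),1),round(c[1]+x*np.sin(a)+y*np.cos(a),1)]
E
python3 - <<'E'
from h import *
for x in(-52,52):
  for y in(-43,48): print(x,y,tub(x,y))
g=tub(52,-43)
plan([507.4,-220.6,225],[507.4,-220.6,18],[507.4,-220.6,180],g+[180],g+[40],g+[180],[495.5,-322.6,180],[495.5,-322.6,20])
c=grab('top');b=blobs(c,(355,190,490,285))
for k in b:
  for ce,a,bb in b[k]: print(k,ce,a)
E
```

```text
-52 -43 [np.float64(514.1), np.float64(-21.4)]
-52 48 [np.float64(423.3), np.float64(-27.1)]
52 -43 [np.float64(507.6), np.float64(82.4)]
52 48 [np.float64(416.7), np.float64(76.7)]
phi -86.25 [ 509.7 -211.7  224.8] t 4.8
[507.4, -220.6, 225] [-0.2 -2.8  8.7] rows@40: 1.0
[507.4, -220.6, 18] [207.   0.   0.] rows@40: 6.0
[507.4, -220.6, 180] [-162.    0.    0.] rows@40: 5.0
[np.float64(507.6), np.float64(82.4), 180] [   0.    20.  -302.3] rows@40: 8.0
[np.float64(507.6), np.float64(82.4), 40] [140.   0.   0.] rows@40: 4.0
[np.float64(507.6), np.float64(82.4), 180] [-140.    0.    0.] rows@40: 4.0
[495.5, -322.6, 180] [  0.  -38.6 403.3] rows@40: 11.0
[495.5, -322.6, 20] [160.   0.   0.] rows@40: 4.0
black [382.4, 223.8] 960
black [415.9, 213.3] 679
black [460.1, 221.6] 465
black [424.2, 260.5] 19
```

Emit:
apply_moves --pt "0 0 -2.8 8.7 0" --pt "0 40 0 0 0" --pt "0 40 0 0 0" --pt "0 40 0 0 0" --pt "0 40 0 0 0" --pt "0 30 0 0 0" --pt "0 17 0 0 0" --pt "0 0 0 0 0"

```text
t: 5.7
eef_pos: [506.7, -219.2, 16.3]
tcp_rot: [-2.16, 1.566, 2.621]
ft_force: [0.3, 0.1, 0.3]
opening: 1.004
```

Emit:
apply_moves --pt "1 0 0 0 0" --pt "1 0 0 0 0" --pt "1 0 0 0 0" --pt "1 0 0 0 0" --pt "1 0 0 0 0" --pt "1 0 0 0 0" --pt "1 0 0 0 0" --pt "1 0 0 0 0"

```text
t: 6.5
eef_pos: [507.8, -220.2, 18.5]
tcp_rot: [-2.111, 1.571, 2.668]
ft_force: [-0.5, 0.5, 5.9]
opening: 0.583
```

Emit:
apply_moves --pt "1 -15 0 0 0" --pt "1 -25 0 0 0" --pt "1 -40 0 0 0" --pt "1 -40 0 0 0" --pt "1 -42 0 0 0" --pt "1 0 0 0 0"

```text
t: 7.1
eef_pos: [509.4, -221.1, 185.1]
tcp_rot: [0.973, 1.563, -0.531]
ft_force: [0.1, 0.2, -0.7]
opening: 0.584
```

Emit:
apply_moves --pt "1 0 2.5 -38 0" --pt "1 0 2.5 -38 0" --pt "1 0 2.5 -38 0" --pt "1 0 2.5 -38 0" --pt "1 0 2.5 -38 0" --pt "1 0 2.5 -38 0" --pt "1 0 2.5 -38 0" --pt "1 0 2.5 -36 0" --pt "1 0 0 0 0" --pt "1 0 0 0 0"

```text
t: 8.1
eef_pos: [507.1, 83.0, 179.5]
tcp_rot: [-1.748, 1.569, 3.034]
ft_force: [-1.0, -0.0, 0.4]
opening: 0.58
```

Run:
```python
from h import *
c=grab('top','t2.png');print(status.state()['opening'],status.state()['eef_pos'])
p=np.ascontiguousarray(c['pixels'][:,:,::-1])
cv2.imwrite('pics/t2c.png',cv2.resize(p[170:290,160:490],None,fx=2.4,fy=2.4,interpolation=cv2.INTER_CUBIC))
```

```text
0.5827832209952402 [507.21415556  82.25625592 179.65909979]
```

View pics/t2c.png

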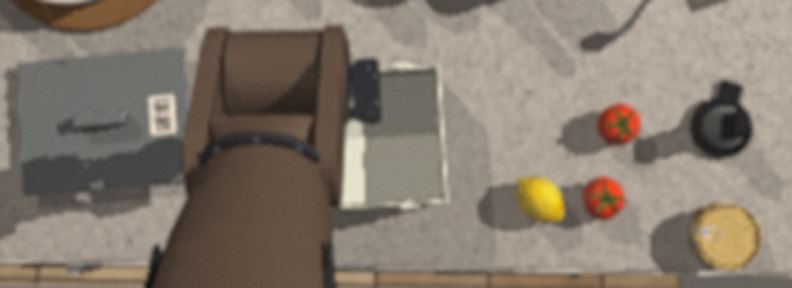

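Garlic is held over the tub. Tomato B has been knocked, from (419,250) to about (411,252). I'll place the garlic and move on to tomato A.

Emit:
apply_moves --pt "1 40 0 0 0" --pt "1 40 0 0 0" --pt "1 35 0 0 0" --pt "1 25 0 0 0" --pt "1 8 0 0 0" --pt "1 0 0 0 0"

```text
t: 8.75
eef_pos: [507.1, 81.7, 31.5]
tcp_rot: [-1.748, 1.568, 3.03]
ft_force: [-0.5, 0.7, 0.3]
opening: 0.583
```

Emit:
apply_moves --pt "0.25 0 0 0 0" --pt "0.25 0 0 0 0" --pt "0.25 0 0 0 0" --pt "0.25 0 0 0 0" --pt "0.25 0 0 0 0" --pt "0.25 -30 0 0 0" --pt "0.25 -40 0 0 0" --pt "0.25 -40 0 0 0" --pt "0.25 -38 0 0 0" --pt "0 0 -3.5 37 0"

```text
t: 9.75
eef_pos: [508.2, 47.2, 184.9]
tcp_rot: [1.57, 1.563, 0.07]
ft_force: [-0.0, -1.3, -0.1]
opening: 0.791
```

Emit:
apply_moves --pt "0 0 -3.5 37 0" --pt "0 0 -3.5 37 0" --pt "0 0 -3.5 37 0" --pt "0 0 -3.5 37 0" --pt "0 0 -3.5 37 0" --pt "0 0 -3.5 37 0" --pt "0 0 -3.5 37 0" --pt "0 0 -3.5 37 0" --pt "0 0 -3.5 37 0" --pt "0 0 -3.6 33.3 0"

```text
t: 10.75
eef_pos: [495.7, -324.2, 180.2]
tcp_rot: [-2.134, 1.57, 2.645]
ft_force: [0.7, 0.4, -0.3]
opening: 1.002
```

Emit:
apply_moves --pt "0 0 0 0 0" --pt "0 0 0 0 0"

```text
t: 10.95
eef_pos: [495.6, -322.6, 179.8]
tcp_rot: [-2.309, 1.569, 2.469]
ft_force: [1.0, -0.2, 1.1]
opening: 1.0
```

Run:
```python
from h import *
c=grab('top');b=blobs(c,(355,190,490,285))
for k in b:
  for ce,a,bb in b[k]: print(k,ce,a,ray(c,*ce,28))
plan([495.5,-322.6,180])
p=np.ascontiguousarray(c['pixels'][:,:,::-1])
cv2.imwrite('pics/t3c.png',cv2.resize(p[170:290,260:490],None,fx=3,fy=3,interpolation=cv2.INTER_CUBIC))
```

```text
yel [385.0, 252.8] 272 [ 393.  -217.2   28. ]
black [412.1, 234.5] 1251 [ 452.7 -304.3   28. ]
black [466.8, 221.8] 393 [ 496.3 -480.7   28. ]
black [455.9, 234.8] 291 [ 454.  -444.6   28. ]
phi -86.17 [ 495.7 -321.9  180. ] t 11.0
[495.5, -322.6, 180] [-0.  -0.3  0.7] rows@40: 1.0
```

View pics/t3c.png

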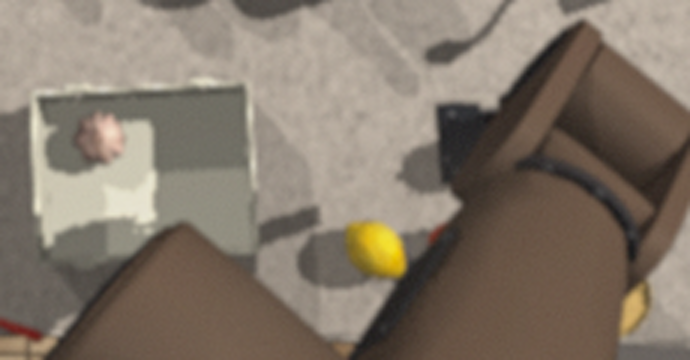

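Garlic lies in the far-left part of the tub. Now I'll grasp tomato A.

Emit:
apply_moves --pt "0 40 0 0 0" --pt "0 40 0 0 0" --pt "0 40 0 0 0" --pt "0 25 0 0 0" --pt "0 15 0 0 0" --pt "0 0 0 0 0"

```text
t: 11.6
eef_pos: [495.6, -321.2, 18.8]
tcp_rot: [-2.297, 1.567, 2.483]
ft_force: [0.2, 1.9, -0.3]
opening: 0.996
```

Emit:
apply_moves --pt "1 0 0 0 0" --pt "1 0 0 0 0" --pt "1 0 0 0 0" --pt "1 0 0 0 0" --pt "1 0 0 0 0" --pt "1 0 0 0 0" --pt "1 0 0 0 0" --pt "1 -15 0 0 0" --pt "1 -35 0 0 0" --pt "1 -40 0 0 0"

```text
t: 12.6
eef_pos: [495.4, -322.2, 111.0]
tcp_rot: [-2.246, 1.568, 2.534]
ft_force: [1.2, -1.2, -0.6]
opening: 0.562
```

Emit:
apply_moves --pt "1 -40 0 0 0" --pt "1 -30 0 0 0" --pt "1 0 0 0 0"

```text
t: 12.9
eef_pos: [497.1, -323.4, 185.1]
tcp_rot: [0.789, 1.564, -0.715]
ft_force: [-0.6, -0.5, -1.8]
opening: 0.566
```

Run:
```python
from h import *
g=tub(-52,-45)
plan(g+[180],g+[35])
```

```text
phi -86.15 [ 497.1 -323.4  185.1] t 12.9
[np.float64(516.1), np.float64(-21.3), 180] [   5.1   39.2 -300.2] rows@40: 8.0
[np.float64(516.1), np.float64(-21.3), 35] [145.   0.   0.] rows@40: 4.0
```

Emit:
apply_moves --pt "1 0 5 -38 0" --pt "1 0 5 -38 0" --pt "1 0 5 -38 0" --pt "1 0 5 -38 0" --pt "1 0 5 -38 0" --pt "1 0 5 -38 0" --pt "1 0 5 -38 0" --pt "1 0 5 -34 0" --pt "1 0 0 0 0"

```text
t: 13.8
eef_pos: [515.2, -17.3, 179.9]
tcp_rot: [-2.116, 1.569, 2.666]
ft_force: [-0.7, -1.1, 0.3]
opening: 0.569
```

Emit:
apply_moves --pt "1 40 0 0 0" --pt "1 40 0 0 0" --pt "1 35 0 0 0" --pt "1 20 0 0 0" --pt "1 12 0 0 0" --pt "1 0 0 0 0" --pt "0.25 0 0 0 0" --pt "0.25 0 0 0 0" --pt "0.25 0 0 0 0" --pt "0.25 0 0 0 0"

```text
t: 14.8
eef_pos: [516.0, -20.5, 33.9]
tcp_rot: [1.752, 1.57, 0.248]
ft_force: [-0.0, -0.4, 0.3]
opening: 0.748
```

Emit:
apply_moves --pt "0.25 0 0 0 0" --pt "0.25 -30 0 0 0" --pt "0.25 -40 0 0 0" --pt "0.25 -40 0 0 0" --pt "0 -37 0 0 0" --pt "0 0 0 0 0" --pt "0 0 0 0 0"

```text
t: 15.5
eef_pos: [515.8, -20.5, 180.8]
tcp_rot: [1.588, 1.57, 0.084]
ft_force: [-0.8, 0.1, -0.6]
opening: 0.946
```

Run:
```python
from h import *
c=grab('top');b=blobs(c,(250,190,490,285))
for k in('red','yel'):
  for ce,a,bb in b[k]: print(k,ce,a,bb,ray(c,*ce,28))
p=np.ascontiguousarray(c['pixels'][:,:,::-1])
cv2.imwrite('pics/t4c.png',cv2.resize(p[170:290,260:490],None,fx=3,fy=3,interpolation=cv2.INTER_CUBIC))
plan()
```

```text
red [409.6, 249.8] 90 [403, 244, 17, 16] [ 403.8 -295.8   28. ]
red [412.8, 258.5] 20 [410, 257, 7, 4] [ 376.5 -305.7   28. ]
yel [385.2, 252.6] 262 [376, 244, 19, 18] [ 393.7 -217.8   28. ]
phi -86.15 [515.4 -20.4 179.8] t 15.6
```

View pics/t4c.png

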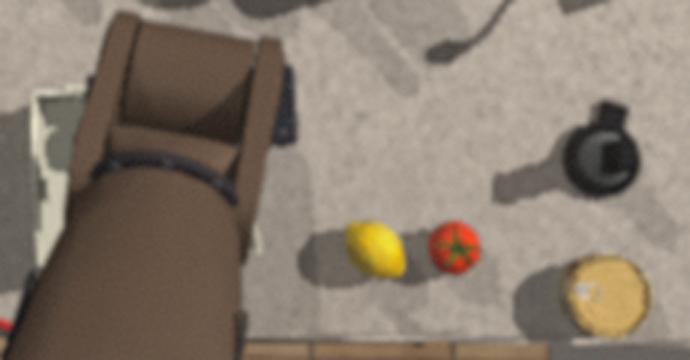

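The tomato is out of view under the arm. Tomato B is at crop (455,247), about (397,-301) mm. The lemon is unchanged, so I'll take it first, gripping across its length.

Emit:
apply_moves --pt "0 0 -22.6 31.4 0" --pt "0 0 -22.6 31.4 0" --pt "0 0 -22.6 31.4 0" --pt "0 0 -22.6 31.4 0" --pt "0 0 -22.6 31.4 0" --pt "0 0 -22.6 31.4 0"

```text
t: 16.15
eef_pos: [391.7, -218.4, 178.9]
tcp_rot: [-2.249, 1.567, 2.53]
ft_force: [1.0, -0.4, 0.9]
opening: 1.002
```

Emit:
apply_moves --pt "0 0 0 0 -8" --pt "0 0 0 0 -8" --pt "0 0 0 0 -8" --pt "0 0 0 0 -8" --pt "0 0 0 0 -8" --pt "0 0 0 0 -8" --pt "0 0 0 0 0" --pt "0 0 0 0 0"

```text
t: 16.95
eef_pos: [392.8, -217.4, 179.4]
tcp_rot: [-3.078, 1.568, 2.535]
ft_force: [-0.4, 0.4, 0.8]
opening: 1.0
```

Run:
```python
from h import *
plan([393,-217.5,180],[393,-217.5,20])
```

```text
phi -38.39 [ 392.8 -217.4  179.4] t 16.9
[393, -217.5, 180] [-0.6  0.   0.2] rows@40: 1.0
[393, -217.5, 20] [160.   0.   0.] rows@40: 4.0
```

Emit:
apply_moves --pt "0 40 0 0 0" --pt "0 40 0 0 0" --pt "0 40 0 0 0" --pt "0 25 0 0 0" --pt "0 15 0 0 0" --pt "0 0 0 0 0" --pt "1 0 0 0 0" --pt "1 0 0 0 0" --pt "1 0 0 0 0" --pt "1 0 0 0 0"

```text
t: 17.95
eef_pos: [393.2, -217.7, 20.9]
tcp_rot: [-0.179, 1.57, -0.846]
ft_force: [0.4, -0.4, 0.2]
opening: 0.718
```

Emit:
apply_moves --pt "1 0 0 0 0" --pt "1 0 0 0 0" --pt "1 0 0 0 0" --pt "1 -15 0 0 0" --pt "1 -30 0 0 0" --pt "1 -40 0 0 0" --pt "1 -40 0 0 0" --pt "1 -35 0 0 0" --pt "1 0 0 0 0"

```text
t: 18.85
eef_pos: [394.3, -218.4, 183.9]
tcp_rot: [-0.002, 1.565, -0.668]
ft_force: [0.3, -1.2, -1.4]
opening: 0.555
```

Emit:
apply_moves --pt "1 0 0 0 8" --pt "1 0 0 0 8" --pt "1 0 0 0 8" --pt "1 0 0 0 8" --pt "1 0 0 0 8" --pt "1 0 0 0 8" --pt "1 0 0 0 0"

```text
t: 19.55
eef_pos: [392.8, -217.4, 179.3]
tcp_rot: [-2.239, 1.569, 2.539]
ft_force: [0.2, 0.6, -1.6]
opening: 0.553
```

Emit:
apply_moves --pt "1 0 7.9 -31.4 0" --pt "1 0 7.9 -31.4 0" --pt "1 0 7.9 -31.4 0" --pt "1 0 7.9 -31.4 0" --pt "1 0 7.9 -31.4 0" --pt "1 0 7.9 -31.4 0" --pt "1 0 0 0 0" --pt "1 0 0 0 0"

```text
t: 20.35
eef_pos: [427.6, -26.0, 179.8]
tcp_rot: [-1.925, 1.569, 2.86]
ft_force: [0.2, 0.2, -1.2]
opening: 0.555
```

Run:
```python
from h import *
plan(tub(-52,43)+[180],tub(-52,43)+[34])
c=grab('top');p=np.ascontiguousarray(c['pixels'][:,:,::-1]);d=grab('side')['pixels'][:,:,::-1]
a=cv2.resize(p[170:290,260:490],None,fx=3,fy=3,interpolation=cv2.INTER_CUBIC)
cv2.imwrite('pics/t5c.png',a)
```

```text
phi -85.87 [427.6 -26.  179.8] t 20.4
[np.float64(428.2), np.float64(-26.8), 180] [-0.2  0.5  0.8] rows@40: 1.0
[np.float64(428.2), np.float64(-26.8), 34] [146.   0.   0.] rows@40: 4.0
```

View pics/t5c.png

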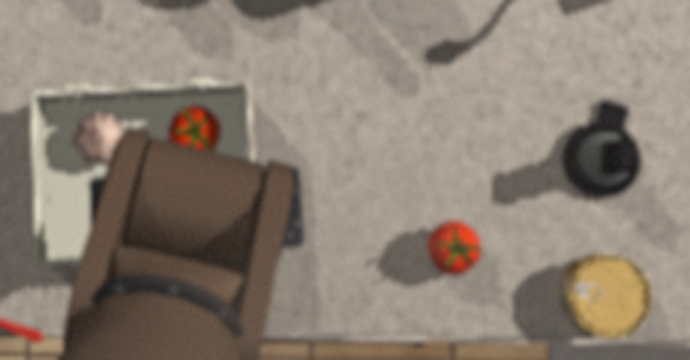

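Tomato A is in the tub at crop (194,130), and tomato B is still at (455,247). I'll place the lemon and fetch tomato B.

Emit:
apply_moves --pt "1 40 0.5 0.8 0" --pt "1 40 0 0 0" --pt "1 35 0 0 0" --pt "1 20 0 0 0" --pt "1 12 0 0 0" --pt "1 0 0 0 0" --pt "0.25 0 0 0 0" --pt "0.25 0 0 0 0" --pt "0.25 0 0 0 0" --pt "0.25 0 0 0 0"

```text
t: 21.45
eef_pos: [428.5, -27.2, 33.8]
tcp_rot: [1.709, 1.57, 0.205]
ft_force: [0.5, 0.4, -0.9]
opening: 0.744
```

Emit:
apply_moves --pt "0.25 0 0 0 0" --pt "0.25 -30 0 0 0" --pt "0.25 -40 0 0 0" --pt "0.25 -40 0 0 0" --pt "0 -37 0 0 0" --pt "0 0 0 0 0"

```text
t: 22.05
eef_pos: [429.8, -27.4, 184.2]
tcp_rot: [1.323, 1.564, -0.18]
ft_force: [0.6, -1.0, -0.3]
opening: 0.86
```

Emit:
apply_moves --pt "0 0 -7.2 38.8 0" --pt "0 0 -7.2 38.8 0" --pt "0 0 -7.2 38.8 0" --pt "0 0 -7.2 38.8 0" --pt "0 0 -7.2 38.8 0" --pt "0 0 -7.2 38.8 0" --pt "0 0 -7.2 38.8 0" --pt "0 0 0 0 0" --pt "0 0 0 0 0"

```text
t: 22.95
eef_pos: [395.7, -301.6, 179.2]
tcp_rot: [-2.371, 1.568, 2.407]
ft_force: [0.8, -0.1, 0.2]
opening: 1.0
```

Run:
```python
from h import *
plan([397,-301,180],[397,-301,20],[397,-301,180],tub(52,47)+[180])
c=grab('top');b=blobs(c,(250,190,490,285))
for k in('red','yel'):
  for ce,a,bb in b[k]: print(k,ce,a,bb,ray(c,*ce,32))
d=grab('side');b=blobs(d,(200,150,490,285))
for k in('red','yel'):
  for ce,a,bb in b[k]: print(k,ce,a,bb,ray(d,*ce,28))
```

```text
phi -86.25 [ 395.7 -301.6  179.2] t 22.9
[397, -301, 180] [-0.8  1.4 -0.5] rows@40: 1.0
[397, -301, 20] [160.   0.   0.] rows@40: 4.0
[397, -301, 180] [-160.    0.    0.] rows@40: 4.0
[np.float64(417.7), np.float64(76.7), 180] [   0.    45.4 -375.5] rows@40: 10.0
red [330.6, 213.0] 26 [329, 208, 4, 10] [517.6 -41.5  32. ]
red [319.4, 217.5] 24 [317, 214, 6, 8] [502.4  -5.5  32. ]
red [265.9, 279.7] 40 [259, 277, 15, 6] [302.5 160.6  32. ]
yel [326.0, 239.7] 251 [319, 229, 15, 22] [431.6 -27.9  32. ]
red [392.1, 215.5] 49 [385, 213, 12, 8] [ 393.  -302.5   28. ]
```

Emit:
apply_moves --pt "0 40 1 0 0" --pt "0 40 0 0 0" --pt "0 40 0 0 0" --pt "0 25 0 0 0" --pt "0 14 0 0 0" --pt "0 0 0 0 0" --pt "1 0 0 0 0" --pt "1 0 0 0 0" --pt "1 0 0 0 0" --pt "1 0 0 0 0"

```text
t: 24.05
eef_pos: [397.4, -301.6, 21.9]
tcp_rot: [0.336, 1.57, -1.168]
ft_force: [0.6, -0.7, 0.1]
opening: 0.723
```

Emit:
apply_moves --pt "1 0 0 0 0" --pt "1 0 0 0 0" --pt "1 0 0 0 0" --pt "1 -15 0 0 0" --pt "1 -30 0 0 0" --pt "1 -40 0 0 0" --pt "1 -40 0 0 0" --pt "1 -35 0 0 0" --pt "1 0 0 0 0"

```text
t: 24.95
eef_pos: [398.3, -302.5, 185.1]
tcp_rot: [0.69, 1.564, -0.814]
ft_force: [0.5, -1.0, -1.5]
opening: 0.57
```

Emit:
apply_moves --pt "1 0 4.5 -37.5 0" --pt "1 0 4.5 -37.5 0" --pt "1 0 4.5 -37.5 0" --pt "1 0 4.5 -37.5 0" --pt "1 0 4.5 -37.5 0" --pt "1 0 4.5 -37.5 0" --pt "1 0 4.5 -37.5 0" --pt "1 0 4.5 -37.5 0" --pt "1 0 4.5 -37.5 0" --pt "1 0 4.5 -37.5 0"

```text
t: 25.95
eef_pos: [416.5, 77.2, 180.5]
tcp_rot: [-1.833, 1.569, 2.946]
ft_force: [0.3, -0.6, -1.4]
opening: 0.575
```

Emit:
apply_moves --pt "1 0 0 0 0" --pt "1 0 0 0 0"

```text
t: 26.15
eef_pos: [416.6, 76.2, 180.6]
tcp_rot: [-1.745, 1.569, 3.036]
ft_force: [0.4, -0.6, -1.3]
opening: 0.568
```

Run:
```python
from h import *
plan(tub(52,47)+[34])
```

```text
phi -86.03 [416.6  76.2 180.6] t 26.1
[np.float64(417.7), np.float64(76.7), 34] [146.6   1.2  -0.4] rows@40: 4.0
```

Emit:
apply_moves --pt "1 40 1 0 0" --pt "1 40 0 0 0" --pt "1 35 0 0 0" --pt "1 20 0 0 0" --pt "1 12 0 0 0" --pt "1 0 0 0 0" --pt "0.25 0 0 0 0" --pt "0.25 0 0 0 0" --pt "0.25 0 0 0 0" --pt "0.25 0 0 0 0"

```text
t: 27.15
eef_pos: [418.1, 75.8, 34.9]
tcp_rot: [2.168, 1.57, 0.664]
ft_force: [-0.0, -0.2, 0.5]
opening: 0.747
```

Emit:
apply_moves --pt "0.25 0 0 0 0" --pt "0.25 -30 0 0 0" --pt "0.25 -40 0 0 0" --pt "0.25 -40 0 0 0" --pt "0 -40 0 0 0"

```text
t: 27.65
eef_pos: [417.6, 75.8, 186.1]
tcp_rot: [-2.127, 1.57, 2.653]
ft_force: [1.6, 0.0, 1.0]
opening: 0.793
```

Emit:
apply_moves --pt "0 0 5 40 0" --pt "0 0 5 40 0" --pt "0 0 5 40 0" --pt "0 0 5 40 0" --pt "0 0 5 40 0" --pt "0 0 5 40 0" --pt "0 0 5 40 0" --pt "0 0 5 40 0"

```text
t: 28.45
eef_pos: [479.3, -242.5, 184.3]
tcp_rot: [-2.21, 1.57, 2.57]
ft_force: [1.4, 0.7, -0.2]
opening: 0.999
```

Run:
```python
from h import *
c=grab('top');p=np.ascontiguousarray(c['pixels'][:,:,::-1])
cv2.imwrite('pics/t6c.png',cv2.resize(p[180:280,160:360],None,fx=4,fy=4,interpolation=cv2.INTER_CUBIC))
plan()
```

```text
phi -86.26 [ 480.8 -247.4  184.3] t 28.5
```

View pics/t6c.png

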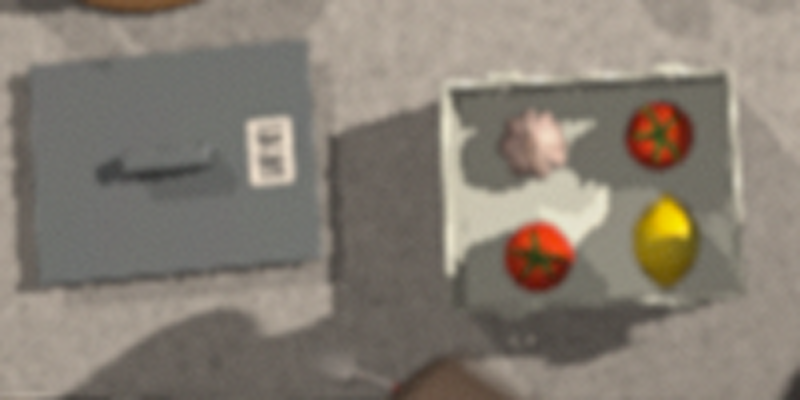

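All four foods lie in the tub: garlic (535,142), tomatoes (660,133) and (540,257), lemon (666,240) in the crop. The lid hasn't moved. Next, a subpixel edge fit of tub and lid for the 1.5 mm fit.

```bash
cat >> h.py <<'E'
from scipy.optimize import least_squares
from scipy.ndimage import map_coordinates, gaussian_filter
def fitrect(c,L,W,z,x0,edges=(0,1,2,3),half=4,sign=None):
    "pose (x,y,deg) of an L x W rectangle at height z from its outline edges"
    g=gaussian_filter(np.asarray(c['pixels'],float).mean(2),.6)
    R=np.array(c['R']);t=np.array(c['t'])
    def P(X):
        q=X@R.T+t;return q[:,:2]/q[:,2:]*foc(c)+[c['cx'],c['cy']]
    s=np.linspace(-.9,.9,25);o=np.ones_like(s)
    loc=[(o*L/2,s*W/2),(-o*L/2,s*W/2),(s*L/2,o*W/2),(s*L/2,-o*W/2)]
    def pts(x,k,off=0):
        a=np.radians(x[2]);lx,ly=loc[k]
        if k<2: lx=lx+off*np.sign(lx[0])
        else: ly=ly+off*np.sign(ly[0])
        return P(np.c_[x[0]+lx*np.cos(a)-ly*np.sin(a),x[1]+lx*np.sin(a)+ly*np.cos(a),z*o])
    x=np.array(x0,float)
    for it in range(4):
        obs={};h=half if it<2 else half*.6
        for k in edges:
            p=pts(x,k);n=pts(x,k,5)-p;n/=np.linalg.norm(n,axis=1)[:,None]
            u=np.arange(-h,h+.01,.1);S=p[:,None]+n[:,None]*u[None,:,None]
            v=map_coordinates(g,[S[...,1],S[...,0]],order=3);d=np.gradient(v,axis=1)
            d=-d if sign=='bright' else (d if sign=='dark' else abs(d))
            i=d.argmax(1);obs[k]=(p+n*u[i][:,None],n)
        f=lambda y:np.concatenate([((obs[k][0]-pts(y,k))*obs[k][1]).sum(1) for k in edges])
        r=least_squares(f,x,loss='soft_l1',f_scale=.3);x=r.x
    return x.round(2),[float(np.median(((obs[k][0]-pts(x,k))*obs[k][1]).sum(1)).round(2)) for k in edges]
E
python3 - <<'E'
from h import *
for _ in range(2):
  c=grab('top')
  print('tub',fitrect(c,228,178,85,(467.9,27.8,93.6),sign='bright'),fitrect(c,228,178,85,(467.9,27.8,93.6),(0,1,2),sign='bright'))
  print('lid',fitrect(c,232,182,20,(487.8,373.6,96.3),sign='dark'),fitrect(c,232,182,20,(487.8,373.6,96.3)))
E
```

```text
tub (array([472.31,  29.6 ,  93.56]), [0.26, 0.58, 0.21, 0.1]) (array([468.98,  29.59,  92.62]), [0.24, 0.46, 0.06])
lid (array([486.19, 382.9 ,  96.55]), [2.09, 2.11, 0.61, 0.79]) (array([485.32, 389.53,  96.68]), [0.06, 2.44, 0.6, 0.8])
tub (array([471.96,  29.73,  93.62]), [0.24, 0.65, 0.53, 0.34]) (array([469.36,  29.44,  92.78]), [0.41, 0.52, -0.16])
lid (array([486.14, 382.78,  96.49]), [2.1, 2.0, 0.69, 0.8]) (array([485.46, 389.47,  96.68]), [0.07, 2.42, 0.69, 0.81])
```

Run:
```python
from h import *
c=grab('top')
for s in(0,.5,1,1.5,2):
  print(s,'tub',*fitrect(c,228,178,85,(468.5,28.5,93.6),half=1.5+s,sign='bright'),'lid',*fitrect(c,232,182,20,(489,374.5,96.5),half=1.5+s,sign='dark'))
g=np.asarray(c['pixels'],float).mean(2)
im=np.ascontiguousarray(c['pixels'][:,:,::-1]);im=cv2.resize(im[180:280,160:355],None,fx=4,fy=4,interpolation=cv2.INTER_CUBIC)
def rect(L,W,z,x,y,a,col):
  a=np.radians(a);q=[proj(c,[x+i*L/2*np.cos(a)-j*W/2*np.sin(a),y+i*L/2*np.sin(a)+j*W/2*np.cos(a),z]) for i,j in((1,1),(1,-1),(-1,-1),(-1,1))]
  q=((np.array(q)-[160,180]+.5)*4-.5).round().astype(int);cv2.polylines(im,[q],True,col,1)
rect(228,178,85,468.5,28.5,93.6,(0,0,255));rect(220,170,85,468.5,28.5,93.6,(255,0,0));rect(232,182,20,489,374.5,96.5,(0,0,255));rect(70,18,44,489,374.5,96.5,(0,255,0));rect(70,18,20,489,374.5,96.5,(0,255,255))
a=np.radians(96.5);rect(34,52,20,489-80*np.cos(a),374.5-80*np.sin(a),96.5,(255,0,255))
cv2.imwrite('pics/fit.png',im)
```

```text
0 tub [471.86  29.29  93.64] [0.39, 0.61, 0.71, 0.29] lid [486.68 378.11  96.31] [0.88, 0.61, 0.62, 0.8]
0.5 tub [471.86  29.26  93.63] [0.32, 0.59, 0.7, 0.31] lid [486.66 378.22  96.28] [1.18, 0.72, 0.61, 0.82]
1 tub [471.69  29.09  93.81] [0.41, 0.69, 0.78, 0.42] lid [486.43 381.11  96.42] [1.44, 1.55, 0.7, 0.79]
1.5 tub [471.71  29.08  93.8 ] [0.41, 0.69, 0.81, 0.39] lid [486.21 382.93  96.54] [1.75, 1.84, 0.7, 0.71]
2 tub [471.76  29.49  93.62] [0.3, 0.6, 0.82, 0.38] lid [486.25 382.75  96.53] [2.08, 2.1, 0.7, 0.71]
```

View pics/fit.png

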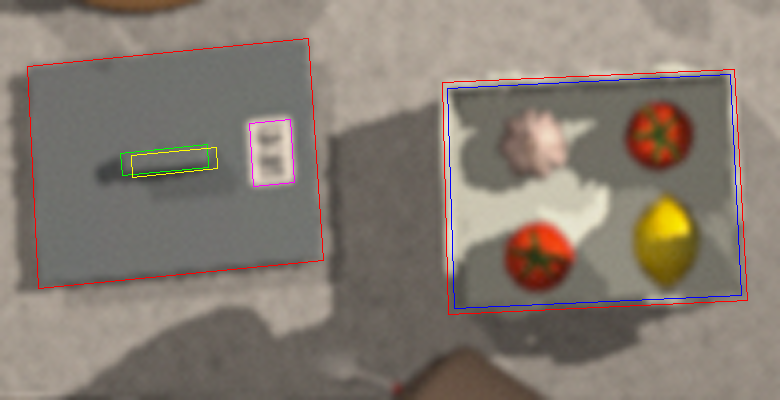

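The overlay shows the lid at (489.5,374.5,96.5°) and the tub at (469.5,29,93.6°) fitting within about 1 mm. I'll go above the lid's bar and turn across it.

Emit:
apply_moves --pt "0 0 3.1 -38.8 0" --pt "0 0 3.1 -38.8 0" --pt "0 0 3.1 -38.8 0" --pt "0 0 3.1 -38.8 0" --pt "0 0 3.1 -38.8 0" --pt "0 0 3.1 -38.8 0" --pt "0 0 3.1 -38.8 0" --pt "0 0 3.1 -38.8 0"

```text
t: 29.45
eef_pos: [482.1, 73.1, 184.5]
tcp_rot: [-2.24, 1.57, 2.541]
ft_force: [-0.1, -0.2, 0.2]
opening: 1.0
```

Emit:
apply_moves --pt "0 0 3.1 -38.8 0" --pt "0 0 3.1 -38.8 0" --pt "0 0 3.1 -38.8 0" --pt "0 0 3.1 -38.8 0" --pt "0 0 3.1 -38.8 0" --pt "0 0 3.1 -38.8 0" --pt "0 0 3.1 -38.8 0" --pt "0 0 3.1 -38.8 0"

```text
t: 30.25
eef_pos: [485.5, 384.2, 184.6]
tcp_rot: [-1.899, 1.57, 2.882]
ft_force: [0.9, -0.4, -0.5]
opening: 0.999
```

Emit:
apply_moves --pt "0 0 0 0 -8" --pt "0 0 0 0 -8" --pt "0 0 0 0 -8" --pt "0 0 0 0 -8" --pt "0 0 0 0 -8" --pt "0 0 0 0 -8"

```text
t: 30.85
eef_pos: [485.7, 382.5, 184.5]
tcp_rot: [-2.675, 1.57, 2.949]
ft_force: [-0.2, 0.7, -0.2]
opening: 0.998
```

Emit:
apply_moves --pt "0 0 0 0 -8" --pt "0 0 0 0 -8" --pt "0 0 0 0 -8" --pt "0 0 0 0 -8" --pt "0 0 0 0 -8" --pt "0 0 0 0 -4.8" --pt "0 0 0 0 0" --pt "0 0 0 0 0" --pt "0 0 0 0 0"

```text
t: 31.75
eef_pos: [486.7, 382.1, 184.5]
tcp_rot: [2.534, 1.57, 2.649]
ft_force: [0.1, -0.3, 0.7]
opening: 1.0
```

Run:
```python
from h import *
plan([489.5,374.3,180],[489.5,374.3,34])
```

```text
phi 6.56 [486.7 382.1 184.5] t 31.8
[489.5, 374.3, 180] [ 4.5 -8.1  1.9] rows@40: 1.0
[489.5, 374.3, 34] [146.   0.   0.] rows@40: 4.0
```

Emit:
apply_moves --pt "0 4.5 -8.1 1.9 0" --pt "0 40 0 0 0" --pt "0 40 0 0 0" --pt "0 35 0 0 0" --pt "0 20 0 0 0" --pt "0 10 0 0 0" --pt "0 0 0 0 0" --pt "0 0 0 0 0"

```text
t: 32.55
eef_pos: [490.4, 374.2, 35.7]
tcp_rot: [1.251, 1.57, 1.367]
ft_force: [0.3, -0.0, 0.5]
opening: 1.0
```

Emit:
apply_moves --pt "1 0 0 0 0" --pt "1 0 0 0 0" --pt "1 0 0 0 0" --pt "1 0 0 0 0" --pt "1 0 0 0 0" --pt "1 0 0 0 0" --pt "1 0 0 0 0" --pt "1 0 0 0 0" --pt "1 0 0 0 0" --pt "1 0 0 0 0"

```text
t: 33.55
eef_pos: [489.9, 374.1, 34.8]
tcp_rot: [2.581, 1.57, 2.697]
ft_force: [0.3, 0.4, 0.2]
opening: 0.217
```

Emit:
apply_moves --pt "1 0 0 0 0" --pt "1 0 0 0 0" --pt "1 0 0 0 0" --pt "1 0 0 0 0"

```text
t: 33.95
eef_pos: [490.0, 374.1, 34.8]
tcp_rot: [2.507, 1.57, 2.623]
ft_force: [-0.1, -0.1, -1.3]
opening: 0.19
```

Emit:
apply_moves --pt "1 -5 0 0 0" --pt "1 -10 0 0 0" --pt "1 -20 0 0 0" --pt "1 -30 0 0 0" --pt "1 -40 0 0 0" --pt "1 -41 0 0 0" --pt "1 0 0 0 0" --pt "1 0 0 0 0"

```text
t: 34.75
eef_pos: [490.0, 374.1, 182.1]
tcp_rot: [0.786, 1.569, 0.902]
ft_force: [-0.3, -0.1, -1.4]
opening: 0.19
```

Run:
```python
from h import *
plan([469.5,29,180])
s=status.state();print(s['opening'],s['ft_force'],s['moment'])
```

```text
phi 6.65 [490.  374.1 182.1] t 34.8
[469.5, 29, 180] [   2.1 -340.4  -60.4] rows@40: 9.0
0.189635537277573 [-0.25309524 -0.12892538 -1.41033343] [-0.10206186  0.06337228 -0.01244752]
```

Emit:
apply_moves --pt "1 0 -20 -4 0" --pt "1 0 -35 -6.2 0" --pt "1 0 -38 -6.7 0" --pt "1 0 -38 -6.7 0" --pt "1 0 -38 -6.7 0" --pt "1 0 -38 -6.7 0" --pt "1 0 -38 -6.7 0" --pt "1 0 -38 -6.7 0" --pt "1 0 -35 -6.2 0" --pt "1 0 -22.4 -3.8 0"

```text
t: 35.75
eef_pos: [468.4, 27.0, 179.7]
tcp_rot: [2.886, 1.568, 3.001]
ft_force: [0.5, 0.8, -1.3]
opening: 0.186
```

Emit:
apply_moves --pt "1 0 0 0 3" --pt "1 16 0 0 0" --pt "1 16 0 0 0" --pt "1 0 0 0 0" --pt "1 0 0 0 0" --pt "1 0 0 0 0"

```text
t: 36.35
eef_pos: [469.5, 29.0, 149.0]
tcp_rot: [2.506, 1.57, 2.57]
ft_force: [-1.5, 0.1, -0.7]
opening: 0.189
```

Run:
```python
from h import *
plan([469.5,29,150])
c=grab('top');d=grab('side')
s=status.state();zf=s['eef_pos'][2]-34.8;X=s['eef_pos']
def rect(c,im,o,k,L,W,z,x,y,a,col):
  a=np.radians(a);q=[proj(c,[x+i*L/2*np.cos(a)-j*W/2*np.sin(a),y+i*L/2*np.sin(a)+j*W/2*np.cos(a),z]) for i,j in((1,1),(1,-1),(-1,-1),(-1,1))]
  q=((np.array(q)-o+.5)*k-.5).round().astype(int);cv2.polylines(im,[q],True,col,1)
out=[]
for cc,o in((c,(255,185)),(d,(230,170))):
  im=np.ascontiguousarray(cc['pixels'][:,:,::-1]);im=cv2.resize(im[o[1]:o[1]+95,o[0]:o[0]+110],None,fx=5,fy=5,interpolation=cv2.INTER_CUBIC)
  rect(cc,im,o,5,232,182,zf+20,X[0],X[1],93.6,(0,0,255));rect(cc,im,o,5,228,178,85,469.5,29,93.6,(255,0,0));out.append(im)
cv2.imwrite('pics/held.png',cv2.resize(np.hstack(out),(800,346)))
```

```text
phi 3.65 [469.5  29.  149. ] t 36.4
[469.5, 29, 150] [-1. -0. -0.] rows@40: 1.0
```

View pics/held.png

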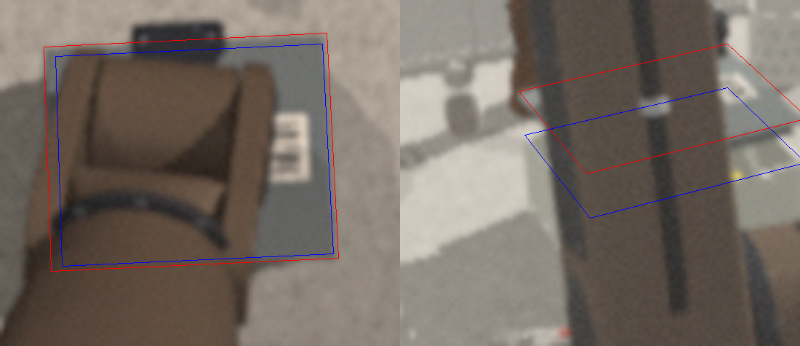

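Emit:
apply_moves --pt "1 12 0 0 0" --pt "1 10 0 0 0" --pt "1 4 0 0 0" --pt "1 0 0 0 0" --pt "1 0 0 0 0"

```text
t: 36.95
eef_pos: [469.5, 29.0, 122.9]
tcp_rot: [2.523, 1.57, 2.587]
ft_force: [-0.1, 0.5, -0.5]
opening: 0.189
```

Emit:
apply_moves --pt "1 1 0 0 0" --pt "1 1 0 0 0" --pt "1 1 0 0 0" --pt "1 1 0 0 0" --pt "1 0 0 0 0"

```text
t: 37.45
eef_pos: [469.3, 29.0, 118.7]
tcp_rot: [2.642, 1.57, 2.706]
ft_force: [0.8, -0.5, -1.5]
opening: 0.184
```

Emit:
apply_moves --pt "1 1 0 0 0" --pt "1 1 0 0 0" --pt "1 0 0 0 0"

```text
t: 37.75
eef_pos: [469.4, 29.0, 116.6]
tcp_rot: [2.635, 1.57, 2.699]
ft_force: [-0.1, -0.2, -0.3]
opening: 0.19
```

Emit:
apply_moves --pt "1 0.8 0 0 0" --pt "1 0.8 0 0 0" --pt "1 0 0 0 0"

```text
t: 38.05
eef_pos: [470.0, 28.9, 115.3]
tcp_rot: [0.224, 1.57, 0.288]
ft_force: [2.0, -0.1, 1.7]
opening: 0.19
```

Emit:
apply_moves --pt "1 0.8 0 0 0" --pt "1 0.8 0 0 0" --pt "1 0 0 0 0"

```text
t: 38.35
eef_pos: [470.1, 28.9, 114.1]
tcp_rot: [0.07, 1.569, 0.133]
ft_force: [2.3, -0.5, 7.2]
opening: 0.186
```

Contact came at the predicted nub height, so the plug is inside the mouth. I'll press on slowly.

Emit:
apply_moves --pt "1 0.6 0 0 0" --pt "1 0.6 0 0 0" --pt "1 0.6 0 0 0" --pt "1 0.6 0 0 0" --pt "1 0 0 0 0"

```text
t: 38.85
eef_pos: [469.7, 29.0, 111.5]
tcp_rot: [0.612, 1.57, 0.676]
ft_force: [1.7, -0.2, 4.9]
opening: 0.191
```

Emit:
apply_moves --pt "1 0.6 0 0 0" --pt "1 0.6 0 0 0" --pt "1 0.6 0 0 0" --pt "1 0.6 0 0 0" --pt "1 0 0 0 0"

```text
t: 39.35
eef_pos: [469.2, 29.0, 108.3]
tcp_rot: [2.737, 1.569, 2.801]
ft_force: [2.6, 0.4, -6.4]
opening: 0.186
```

Emit:
apply_moves --pt "1 0.8 0 0 0" --pt "1 0.8 0 0 0" --pt "1 0.8 0 0 0" --pt "1 0.8 0 0 0" --pt "1 0 0 0 0"

```text
t: 39.85
eef_pos: [468.6, 29.1, 105.0]
tcp_rot: [2.892, 1.568, 2.955]
ft_force: [0.6, -0.3, -9.7]
opening: 0.186
```

Emit:
apply_moves --pt "1 0.5 0 0 0" --pt "1 0.5 0 0 0" --pt "1 0 0 0 0"

```text
t: 40.15
eef_pos: [468.5, 29.1, 104.8]
tcp_rot: [2.858, 1.568, 2.921]
ft_force: [-5.2, 0.4, 3.9]
opening: 0.19
```

Emit:
apply_moves --pt "1 0.5 0 0 0" --pt "1 0.5 0 0 0" --pt "1 0 0 0 0" --pt "1 0 0 0 0"

```text
t: 40.55
eef_pos: [468.6, 29.0, 104.8]
tcp_rot: [2.825, 1.569, 2.889]
ft_force: [-8.6, 0.5, 20.2]
opening: 0.185
```

Emit:
apply_moves --pt "0.5 0 0 0 0" --pt "0.5 0 0 0 0" --pt "0.5 0 0 0 0" --pt "0.5 0 0 0 0" --pt "0.5 -20 0 0 0" --pt "1 -40 0 0 0" --pt "1 0 0 0 0" --pt "1 0 0 0 0" --pt "1 0 0 0 0" --pt "1 0 0 0 0"

```text
t: 41.55
eef_pos: [469.0, 29.0, 162.6]
tcp_rot: [2.864, 1.568, 2.927]
ft_force: [0.0, 0.2, -0.0]
opening: 0.138
```

Emit:
apply_moves --pt "1 0 0 0 0" --pt "1 0 0 0 0" --pt "1 0 0 0 0" --pt "1 15 0 0 0" --pt "1 15 0 0 0" --pt "1 0 0 0 0" --pt "1 0 0 0 0"

```text
t: 42.25
eef_pos: [469.4, 29.0, 133.7]
tcp_rot: [2.742, 1.569, 2.806]
ft_force: [-0.2, -0.0, -0.2]
opening: 0.001
```

Emit:
apply_moves --pt "1 3 0 0 0" --pt "1 3 0 0 0" --pt "1 1 0 0 0" --pt "1 1 0 0 0" --pt "1 0.7 0 0 0" --pt "1 0 0 0 0"

```text
t: 42.85
eef_pos: [469.5, 29.0, 125.3]
tcp_rot: [2.195, 1.57, 2.258]
ft_force: [-1.1, 1.2, 6.7]
opening: 0.001
```

Emit:
apply_moves --pt "1 0.5 0 0 0" --pt "1 0.5 0 0 0" --pt "1 0 0 0 0"

```text
t: 43.15
eef_pos: [469.5, 29.0, 125.2]
tcp_rot: [0.381, 1.57, 0.445]
ft_force: [-5.0, 0.4, 21.5]
opening: 0.005
```

The lid is home: contact with the bar top came at a tip height of 114.2 mm, against 114 mm expected. I'll lift off, then check the lid and zoom on the scanner.

Emit:
apply_moves --pt "1 -15 0 0 0" --pt "1 -40 0 0 0" --pt "1 -40 0 0 0" --pt "0 -20 0 0 0" --pt "0 0 0 0 0"

```text
t: 43.65
eef_pos: [470.4, 28.9, 241.5]
tcp_rot: [-0.067, 1.566, -0.003]
ft_force: [-0.3, -0.9, -1.3]
opening: 0.12
```

Run:
```python
from h import *
c=grab('top');d=grab('side');plan()
out=[]
for cc,o in((c,(435,195)),(d,(395,175))):
  im=np.ascontiguousarray(cc['pixels'][:,:,::-1])[o[1]:o[1]+50,o[0]:o[0]+50]
  im=(255*(im/255.)**.5).astype(np.uint8)
  out.append(cv2.resize(im,None,fx=8,fy=8,interpolation=cv2.INTER_CUBIC))
cv2.imwrite('pics/scan.png',np.hstack(out))
```

```text
phi 3.64 [469.3  28.9 238.6] t 43.8
```

View pics/scan.png

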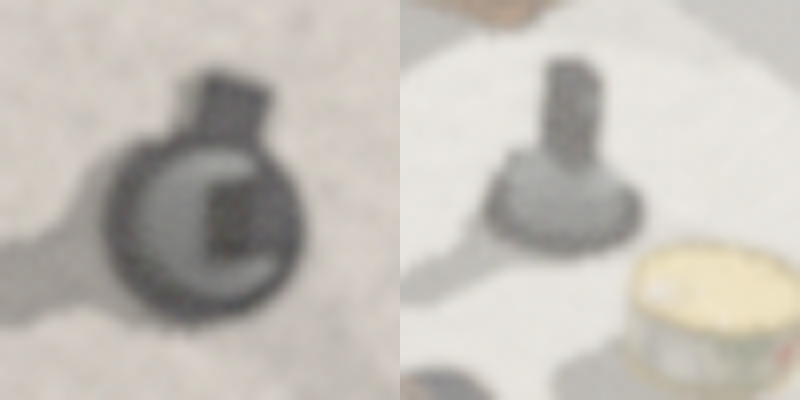

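Right after the lift, the top crop shows the dock ring centred at about (207,230), with its tab pointing up to (235,95) and the grip leaning right. The side crop shows the scanner upright. I'll compute the dock centre, tab yaw and label position.

Run:
```python
from h import *
c=grab('top');f=lambda x,y:(435+x/8-.44,195+y/8-.44)
D=ray(c,*f(205,228),12);T=ray(c,*f(238,75),8);print('dock',D,'tab',T,np.degrees(np.arctan2(*(T-D)[1::-1])),np.linalg.norm(T-D))
d=grab('side');o=(395,175)
print('side: dock pred',(proj(d,[*D[:2],12])-o+.44)*8,'grip top pred',(proj(d,[*D[:2],88])-o+.44)*8)
print('top: grip top pred',(proj(c,[*D[:2],88])-[435,195]+.44)*8)
print('tri gripTop side(573,62) top(275,222)',tri(c,f(262,222),d,(395+573/8-.44,175+66/8-.44)))
# grip mask darkness: region much darker than head
g=np.asarray(c['pixels'],int).mean(2)[214:232,455:478].round().astype(int);print(g)
p=np.array([ray(c,u,v,90)[:2] for u,v in()])
hsv=cv2.cvtColor(np.ascontiguousarray(c['pixels']),cv2.COLOR_RGB2HSV)
```

```text
dock [ 492.8 -464.8   12. ] tab [ 556.2 -481.3    8. ] -14.587759298277115 65.6339089190946
side: dock pred [165.92 199.52] grip top pred [177.12  64.32]
top: grip top pred [272.32 217.12]
tri gripTop side(573,62) top(275,222) [ 446.  -552.1   72.8]
[[ 37  42  52  62  69  78  82  81  82  78  69  55  50  69 106 141 161 165
  163 162 162 164 165]
 [ 46  57  70  79  86  92  95  96  95  95  84  66  46  46  74 111 141 158
  162 160 165 167 168]
 [ 56  70  78  84  89  89  89  84  84  82  75  62  45  34  48  75 114 143
  158 162 161 165 165]
 [ 66  75  82  81  82  77  69  60  56  52  49  43  38  38  40  53  81 126
  152 156 153 155 161]
 [ 71  73  75  75  73  61  47  36  33  34  34  32  37  38  39  42  65 109
  146 152 147 148 156]
 [ 72  72  71  70  66  53  38  28  28  29  29  33  38  40  42  45  54  93
  135 150 150 151 155]
 [ 72  69  71  71  65  51  36  29  30  25  32  32  36  42  40  45  49  79
  123 152 156 154 156]
 [ 69  68  73  67  64  50  32  27  28  28  29  31  40  42  41  41  43  68
  114 150 157 157 157]
 [ 66  67  68  68  62  48  35  26  29  28  33  33  37  43  40  40  41  60

[... 196 characters left out ...]
 97 139 158 163 166]
 [ 64  65  66  63  56  41  27  26  25  25  23  35  34  34  36  31  35  55
  101 138 156 160 164]
 [ 59  62  63  60  53  46  34  27  22  25  29  34  42  39  37  31  35  63
  104 138 152 159 165]
 [ 54  58  61  62  54  46  43  37  38  42  42  55  59  57  48  34  43  75
  117 141 153 161 165]
 [ 48  52  57  58  58  53  47  49  50  56  61  68  72  67  51  36  56  93
  133 147 153 160 165]
 [ 41  49  52  58  59  58  56  59  64  65  71  73  71  58  41  41  75 113
  140 151 158 160 160]
 [ 32  36  44  51  56  57  61  63  66  67  64  61  49  39  40  61  98 129
  145 152 159 160 159]
 [ 30  32  33  37  42  47  50  54  55  51  49  39  31  36  60  90 122 139
  146 152 155 155 154]]
```

The dock and scanner are at about (493,-466), and the grip's faces align with the world axes within about 5°. Travelling there now.

Emit:
apply_moves --pt "0 0 0 0 8" --pt "0 0 0 0 8" --pt "0 0 0 0 8" --pt "0 0 0 0 8" --pt "0 0 0 0 8" --pt "0 0 0 0 8" --pt "0 0 0 0 8" --pt "0 0 0 0 8" --pt "0 0 0 0 8" --pt "0 0 0 0 8"

```text
t: 44.85
eef_pos: [469.1, 28.9, 237.5]
tcp_rot: [-1.987, 1.568, 2.958]
ft_force: [-0.1, 0.4, -0.2]
opening: 0.996
```

Emit:
apply_moves --pt "0 0 0 0 8" --pt "0 0 0 0 8" --pt "0 0 3.4 38 0" --pt "0 0 3.4 38 0" --pt "0 0 3.4 38 0" --pt "0 0 3.4 38 0" --pt "0 0 3.4 38 0" --pt "0 0 3.4 38 0" --pt "0 0 3.4 38 0"

```text
t: 45.75
eef_pos: [481.9, -239.3, 237.3]
tcp_rot: [-2.112, 1.568, 2.559]
ft_force: [-0.5, 0.8, 0.3]
opening: 1.001
```

Emit:
apply_moves --pt "0 0 3.4 38 0" --pt "0 0 3.4 38 0" --pt "0 0 3.4 38 0" --pt "0 0 3.4 38 0" --pt "0 0 3.4 38 0" --pt "0 0 3.4 38 0" --pt "0 0 0 0 0" --pt "0 0 0 0 0" --pt "0 0 0 0 0"

```text
t: 46.65
eef_pos: [493.3, -465.6, 237.6]
tcp_rot: [-2.336, 1.568, 2.335]
ft_force: [-0.8, 0.4, 0.4]
opening: 1.0
```

Run:
```python
from h import *
plan([493,-466,238],[493,-466,57])
c=grab('top')
def rect(c,im,o,k,L,W,z,x,y,a,col):
  a=np.radians(a);q=[proj(c,[x+i*L/2*np.cos(a)-j*W/2*np.sin(a),y+i*L/2*np.sin(a)+j*W/2*np.cos(a),z]) for i,j in((1,1),(1,-1),(-1,-1),(-1,1))]
  q=((np.array(q)-o+.5)*k-.5).round().astype(int);cv2.polylines(im,[q],True,col,1)
o=(260,175);im=np.ascontiguousarray(c['pixels'][:,:,::-1])
im=cv2.resize(im[o[1]:o[1]+110,o[0]:o[0]+120],None,fx=5,fy=5,interpolation=cv2.INTER_CUBIC)
rect(c,im,o,5,232,182,90,469.5,29,93.6,(0,0,255));a=np.radians(93.6)
rect(c,im,o,5,34,52,90,469.5-80*np.cos(a),29-80*np.sin(a),93.6,(255,0,255))
cv2.imwrite('pics/lidon.png',im)
```

```text
phi -92.33 [ 493.3 -465.6  237.6] t 46.6
[493, -466, 238] [-0.4 -0.3  0.4] rows@40: 1.0
[493, -466, 57] [181.   0.   0.] rows@40: 5.0
```

View pics/lidon.png

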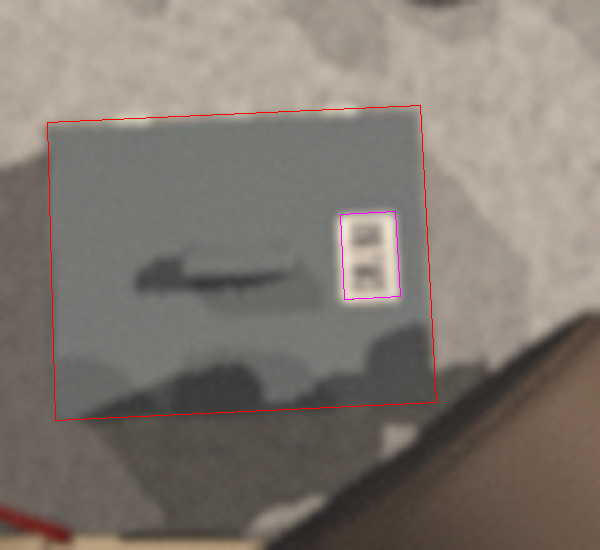

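The lid is on and matches the predicted outline. The label is at crop (368,257), about (473.5,-49.5) mm. Now I'll grasp the scanner.

Emit:
apply_moves --pt "0 40 0 0 0" --pt "0 40 0 0 0" --pt "0 40 0 0 0" --pt "0 35 0 0 0" --pt "0 25 0 0 0" --pt "0 0 0 0 0" --pt "0 0 0 0 0"

```text
t: 47.4
eef_pos: [493.7, -466.0, 59.4]
tcp_rot: [-1.979, 1.57, 2.693]
ft_force: [0.9, 0.5, 1.2]
opening: 1.0
```

Emit:
apply_moves --pt "1 0 0 0 0" --pt "1 0 0 0 0" --pt "1 0 0 0 0" --pt "1 0 0 0 0" --pt "1 0 0 0 0" --pt "1 0 0 0 0" --pt "1 0 0 0 0" --pt "1 0 0 0 0" --pt "1 0 0 0 0" --pt "1 0 0 0 0"

```text
t: 48.4
eef_pos: [493.2, -466.3, 58.6]
tcp_rot: [-2.137, 1.57, 2.535]
ft_force: [0.1, -0.3, 0.5]
opening: 0.252
```

Emit:
apply_moves --pt "1 0 0 0 0" --pt "1 0 0 0 0" --pt "1 0 0 0 0" --pt "1 0 0 0 0"

```text
t: 48.8
eef_pos: [493.2, -466.3, 58.6]
tcp_rot: [-2.155, 1.57, 2.517]
ft_force: [0.3, 0.0, 0.3]
opening: 0.252
```

Emit:
apply_moves --pt "1 -10 0 0 0" --pt "1 -15 0 0 0" --pt "1 -25 0 0 0" --pt "1 -40 0 0 0" --pt "1 -40 0 0 0" --pt "1 -25 0 0 0" --pt "1 0 0 0 0"

```text
t: 49.5
eef_pos: [494.2, -467.4, 219.2]
tcp_rot: [0.719, 1.563, -0.892]
ft_force: [1.0, 0.2, -2.0]
opening: 0.253
```

Run:
```python
from h import *
s=status.state();print(s['opening'],s['ft_force'])
plan([473.5,-49.5,212])
```

```text
0.25251313157990923 [ 1.00770552  0.21727088 -2.02616492]
phi -92.35 [ 494.2 -467.4  219.2] t 49.5
[473.5, -49.5, 212] [   7.2  -37.9 -416.7] rows@40: 11.0
```

Emit:
apply_moves --pt "1 0 -1.5 -20 0" --pt "1 0 -3 -35 0" --pt "1 0 -3.4 -38 0" --pt "1 0 -3.4 -38 0" --pt "1 0 -3.4 -38 0" --pt "1 0 -3.4 -38 0" --pt "1 0 -3.4 -38 0" --pt "1 0 -3.4 -38 0" --pt "1 0 -3.4 -38 0" --pt "1 0 -3.4 -38 0"

```text
t: 50.5
eef_pos: [475.7, -104.8, 213.4]
tcp_rot: [-1.982, 1.569, 2.689]
ft_force: [0.5, -0.4, -1.5]
opening: 0.252
```

Emit:
apply_moves --pt "1 0 -3 -35 0" --pt "1 0 -2.1 -21.6 0" --pt "1 0 0 0 0" --pt "1 0 0 0 0" --pt "1 0 0 0 0" --pt "1 0 0 0 0"

```text
t: 51.1
eef_pos: [473.6, -50.5, 213.6]
tcp_rot: [-1.913, 1.57, 2.757]
ft_force: [-0.6, -0.4, -0.5]
opening: 0.255
```

Emit:
apply_moves --pt "1 0 0 0 0" --pt "1 0 0 0 0" --pt "1 0 0 0 0" --pt "1 0 0 0 0" --pt "1 0 0 0 0" --pt "1 0 0 0 0" --pt "1 0 0 0 0" --pt "1 0 0 0 0" --pt "1 0 0 0 0" --pt "1 0 0 0 0"

```text
t: 52.1
eef_pos: [473.6, -49.7, 213.8]
tcp_rot: [-2.064, 1.57, 2.607]
ft_force: [0.3, -0.3, -1.3]
opening: 0.249
```

Run:
```python
from h import *
c=grab('top');d=grab('side');plan([493.2,-466.3,212])
out=[]
for cc,o in((c,(270,180)),(d,(240,150))):
  im=np.ascontiguousarray(cc['pixels'][:,:,::-1])[o[1]:o[1]+90,o[0]:o[0]+100]
  im=(255*(im/255.)**.6).astype(np.uint8)
  out.append(cv2.resize(im,None,fx=4,fy=4,interpolation=cv2.INTER_CUBIC))
cv2.imwrite('pics/hold.png',np.hstack(out))
```

```text
phi -92.35 [473.6 -49.7 213.8] t 52.2
[493.2, -466.3, 212] [  1.8  36.6 415.5] rows@40: 11.0
```

View pics/hold.png

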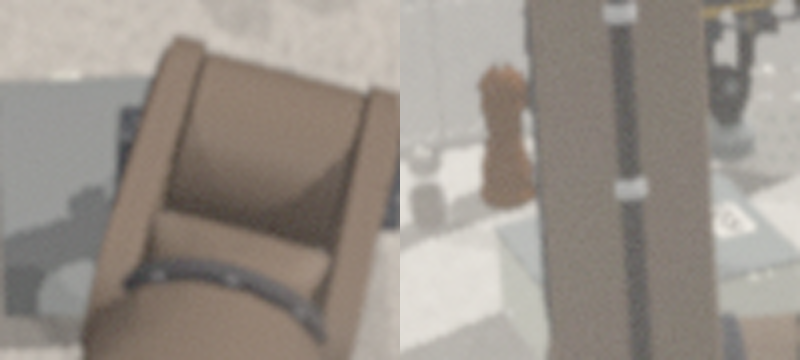

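The side view shows the scanner head at (735,140) in the picture, upright over the label at (735,218). I'll hold longer and check the alignment numerically.

Emit:
apply_moves --pt "1 0 0 0 0" --pt "1 0 0 0 0" --pt "1 0 0 0 0" --pt "1 0 0 0 0" --pt "1 0 0 0 0" --pt "1 0 0 0 0" --pt "1 0 0 0 0" --pt "1 0 0 0 0" --pt "1 0 0 0 0" --pt "1 0 0 0 0"

```text
t: 53.2
eef_pos: [473.6, -49.7, 213.8]
tcp_rot: [-2.028, 1.57, 2.643]
ft_force: [-0.7, 1.2, -1.7]
opening: 0.252
```

Run:
```python
from h import *
d=grab('side');o=np.array([240,150])
for X in([473.6,-49.7,161],[473.6,-49.7,172],[473.5,-49.5,90]): 
  q=(proj(d,X)-o+.5)*4-.5;print(X,q+[400,0])
```

```text
[473.6, -49.7, 161] [726.7 150.7]
[473.6, -49.7, 172] [726.7 139.9]
[473.5, -49.5, 90] [727.5 219.5]
```

Emit:
apply_moves --pt "1 0 1.5 20 0" --pt "1 0 3 35 0" --pt "1 0 3.4 38 0" --pt "1 0 3.4 38 0" --pt "1 0 3.4 38 0" --pt "1 0 3.4 38 0" --pt "1 0 3.4 38 0" --pt "1 0 3.4 38 0" --pt "1 0 3.4 38 0" --pt "1 0 3.4 38 0"

```text
t: 54.25
eef_pos: [490.4, -411.3, 213.5]
tcp_rot: [-2.165, 1.57, 2.506]
ft_force: [0.5, -0.2, -1.2]
opening: 0.251
```

Emit:
apply_moves --pt "1 0 3 35 0" --pt "1 0 2.1 21.6 0" --pt "1 0 0 0 0" --pt "1 0 0 0 0" --pt "1 0 0 0 0" --pt "1 0 0 0 0"

```text
t: 54.85
eef_pos: [493.6, -465.5, 213.9]
tcp_rot: [-2.139, 1.57, 2.533]
ft_force: [0.4, -0.1, -1.2]
opening: 0.253
```

Run:
```python
from h import *
plan([493.2,-466.3,58.6])
```

```text
phi -92.3 [ 493.6 -465.5  213.9] t 54.9
[493.2, -466.3, 58.6] [155.3  -0.3   0.8] rows@40: 4.0
```

Emit:
apply_moves --pt "1 30 -0.3 0.8 0" --pt "1 40 0 0 0" --pt "1 35 0 0 0" --pt "1 20 0 0 0" --pt "1 12 0 0 0" --pt "1 6 0 0 0" --pt "1 5 0 0 0" --pt "1 3 0 0 0" --pt "1 2 0 0 0" --pt "1 0 0 0 0"

```text
t: 55.85
eef_pos: [493.0, -467.3, 61.0]
tcp_rot: [-1.475, 1.57, -3.087]
ft_force: [0.0, -0.8, -1.3]
opening: 0.251
```

Emit:
apply_moves --pt "1 1 0 0 0" --pt "1 1 0 0 0" --pt "1 0 0 0 0" --pt "1 0 0 0 0"

```text
t: 56.25
eef_pos: [492.9, -467.2, 58.7]
tcp_rot: [-2.035, 1.57, 2.636]
ft_force: [0.2, -0.5, -1.6]
opening: 0.249
```

Emit:
apply_moves --pt "1 0.5 0 0 0" --pt "1 0 0 0 0" --pt "1 0 0 0 0"

```text
t: 56.55
eef_pos: [492.9, -467.2, 58.5]
tcp_rot: [-1.845, 1.57, 2.826]
ft_force: [-1.4, 1.5, 4.3]
opening: 0.252
```

Emit:
apply_moves --pt "1 0.5 0 0 0" --pt "1 0 0 0 0" --pt "1 0 0 0 0"

```text
t: 56.85
eef_pos: [492.9, -467.2, 58.5]
tcp_rot: [-1.499, 1.57, -3.111]
ft_force: [-3.3, 2.7, 9.0]
opening: 0.254
```

Emit:
apply_moves --pt "1 -0.8 0 0 0" --pt "1 0 0 0 0" --pt "0 0 0 0 0" --pt "0 0 0 0 0" --pt "0 0 0 0 0" --pt "0 0 0 0 0" --pt "0 0 0 0 0" --pt "0 0 0 0 0" --pt "0 0 0 0 0" --pt "0 0 0 0 0"

```text
t: 57.85
eef_pos: [492.9, -467.2, 58.4]
tcp_rot: [-2.081, 1.57, 2.59]
ft_force: [0.2, -0.2, -0.4]
opening: 0.866
```

Emit:
apply_moves --pt "0 -20 0 0 0" --pt "0 -40 0 0 0" --pt "0 -40 0 0 0" --pt "0 -40 0 0 0" --pt "0 -40 0 0 0" --pt "0 0 0 -40 0" --pt "0 0 0 -40 0" --pt "0 0 0 -40 0" --pt "0 0 0 -40 0" --pt "0 0 0 -40 0"

```text
t: 58.85
eef_pos: [501.0, -265.9, 238.7]
tcp_rot: [-1.952, 1.57, 2.719]
ft_force: [1.5, -0.2, -0.6]
opening: 1.004
```

Emit:
apply_moves --pt "0 0 0 -20 0" --pt "0 0 0 0 0" --pt "0 0 0 0 0" --pt "0 0 0 0 0"

```text
t: 59.25
eef_pos: [502.1, -248.5, 238.5]
tcp_rot: [-1.721, 1.57, 2.949]
ft_force: [-0.1, 0.7, -0.4]
opening: 1.001
```

Run:
```python
from h import *
c=grab('top');d=grab('side');plan();s=status.state();print(s['ft_force'],s['opening'])
out=[]
for cc,o,w,h,k in((c,(435,195),50,50,6),(d,(395,175),50,50,6),(c,(255,185),105,80,2.85)):
  im=np.ascontiguousarray(cc['pixels'][:,:,::-1])[o[1]:o[1]+h,o[0]:o[0]+w]
  im=(255*(im/255.)**.6).astype(np.uint8);im=cv2.resize(im,None,fx=k,fy=k,interpolation=cv2.INTER_CUBIC)
  out.append(cv2.copyMakeBorder(im,0,300-im.shape[0],0,0,cv2.BORDER_CONSTANT))
a=np.hstack(out);cv2.imwrite('pics/end.png',cv2.resize(a,(800,int(300*800/a.shape[1]))))
```

```text
phi -92.42 [ 502.  -248.5  238.3] t 59.4
[-0.14692948  0.184905   -0.70215258] 1.0011835866733245
```

View pics/end.png

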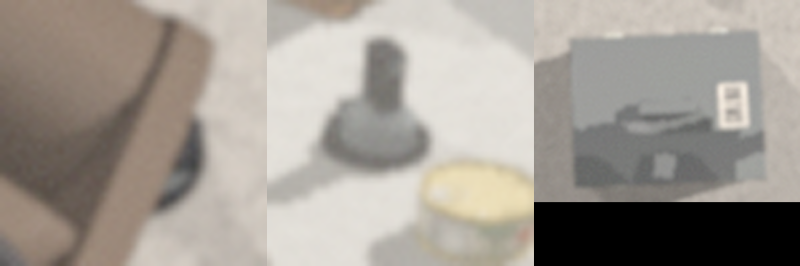

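The scanner stands upright in its dock, just as at the start: in the side crop the grip is at (384,75) and the head at (378,135). The lid is on the tub with the label at (733,105), and the gripper is well clear. Handing in.

```bash
python3 -c "
from cell import env
print(env.job_done())"
```

```text
the job is handed in; nothing more can be done
None
```

The job is done and handed in at about 59 s of the 184 s allowed; `env.job_done()` gave no verdict. All four foods are in the tub, the lid is snapped home, and the label was scanned. The scanner is back in its dock.

- **Food:** The picture taken before closing showed the garlic, both tomatoes and the lemon lying in the tub. One tomato had been knocked a few centimetres aside during the run; I found its new position and picked it up there.
- **Lid:** It met the nubs at the predicted height and was pushed past them, then pressed with about 20 N. A second press on the bar found its top at 114.2 mm, against 114 mm expected at home. From above, it matched the predicted outline to about 2 mm. I judged level from that outline and the bar height, not from a direct tilt measurement.
- **Scan:** I held the scanner for over 2 s about 7 cm above the label. The side view put the head within a few millimetres of the label's centre, though the arm partly hid it.
- **Dock:** The scanner was set down until it touched the dock floor, at the same tool height as when I picked it up. The side view shows it upright. The arm hid most of it from above in the last picture, so I could not check its final centring from there.

My automatic edge fit of the tub and lid disagreed with the corners I read by hand by 2–8 mm, apparently because it locked onto shadows. I used the hand-read positions, checked with an overlay, and the lid went in without jamming. The onion, tin and mug were not touched.

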